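# Make up two bakery gift sets

### The arm

A 7-joint arm with a two-finger parallel gripper is mounted at the origin on the work surface; the furniture and walls round the work are solid. World frame = base frame: x ahead of the robot, y to its left, z up, the work surface at z = 0. Lengths are in m, angles in rad, forces in N, time in s.
With the tool pointing down it reaches from about 0.4 to 0.9 m from the base axis. Payload 5.5 kg.
Tool frame: the origin (TCP) lies at the very end of the fingers, on their centre line; the grasp point (between the pads) lies 19 mm behind it (arm.grasp_offset is the y of the grasp point in the tool frame, in m); y points along the fingers, z is the direction in which the jaws open and shut, and the axes are right-handed (so a half turn about y gives the same grasp; the last joint's range is limited). The gripper opens to 85 mm and grips with 20 to 120 N. Pads are 22 mm wide; open, the fingers measure 114 mm over their backs; the gripper's body (76 mm by 85 mm) begins 54 mm behind the grasp point. The pads swing forward as they close: fully open they stand 13 mm farther back than shut.
Start: joints at [1.484, 0.501, -0.427, 1.55, 0.221, 1.138, -0.21], TCP at [0.223, -0.611, 0.198] pointing down, gripper open.
Joint ranges: [-2.88, 2.88], [-0.31, 2.03], [-1.54, 1.56], [0.2, 2.42], [-1.41, 4.55], [0.19, 2.02], [-2.57, 2.57]. Speed limits (rad/s): [2.57, 2.57, 3.14, 3.14, 3.14, 3.14, 3.14].

### API

Orientations are given as a rotation vector (axis times angle).
In Python, from bench import arm, jaws, imaging gives the robot as it stands. The module is installed in compiled form; this text tells all that it offers. Calls block until the motion is done:
- arm.move_pose(position, orientation): joint-space move of the TCP to a pose.
- arm.movel(position, frame=None, velocity=0.15): straight line of the TCP; frame=None keeps the orientation; velocity is the mean speed in m/s.
- arm.goto_joints(angles): joint-space move.
- jaws.move_gripper(opening, force=None): opening from 0.0 (shut) to 1.0 (fully open); force is the grip in N (None keeps the last); returns when the fingers have stopped.
- arm.pause(seconds).
- arm.ik(position, orientation): joint angles nearest the present ones, or None.
- arm.read_state(): the state.
- imaging.read_camera(name): name is "scene" or "top"; returns a dict with "frame" (420x560x3 uint8, red, green, blue), "fx", "fy", "cx", "cy" (pixels), "dist" ([k1, k2, p1, p2, k3] as OpenCV has them; the pictures are not rectified), "rvec" (rotation vector, rad) and "tvec" (3), from world to camera coordinates, as OpenCV has them. Camera axes: x right, y down, z forward; pixel columns grow to the right and rows downward; lengths in m; the calibration is good to about 2 mm. A picture is of the moment at which its call begins. There is no depth.
A pose or a line that the arm cannot do raises arm.MotionError and nothing moves.
- arm.finish_job(): hands the job in, once; it reports no verdict.
The state is a dict: "time_s": time; "joint_positions": joint angles; "qvel": joint speeds; "joint_torque": joint torques, N m; "eef_pos": TCP position; "tool_rot": TCP orientation; "force": force on the tool from outside, world axes, zero at the start; "ft_torque": the same for the moment, N m; "opening": opening from 0.0 (shut) to 1.0 (fully open).
Only numpy, scipy, OpenCV 4.12 (cv2) and the standard library are available. Lean on these libraries where they do the work, as an engineer would, in place of code of your own. Each camera call takes 0.05 s, during which the arm holds its last target.

### The job

Make up the two gift sets: the baked cake and the sugar shaker go into the card tray with two cut-outs, and the stack of empty foil cups, the smaller measuring cup and the spice jar go into the tray with three cut-outs. Stand each thing upright in the cut-out made for it, right down on the tray floor, with the cup's handle in its slot. The larger measuring cup belongs to neither set: leave it standing where it is.

Things in the scene. Friction and masses are not known exactly. Their poses are not given: they have to be found in the camera images.
- dessert_tray: Fixed brown card tray, white insert with TWO cut-outs in a row along y. 147 (x) x 192 (y) x 18 mm; origin centre of underside, z up; x within 0.13 rad of world x. Cut-out floors 3 mm, insert top 15 mm, outer wall 18 mm above the underside. Oval for the cake: centre (0,-52) mm, 116 long in x, 68 wide in y. Round for the shaker: centre (0,+46), diameter 80.
- baking_tray: Fixed like tray with THREE cut-outs; 147 x 250 (y) x 18 mm; origin, x, floor, heights as the other tray. Oval for the foil stack: centre (0,-81) mm, 116 long in x, 68 wide. Keyhole for the small cup: round part diameter 70 at (0,+4), handle slot 26 wide (y) from it towards -x, to x=-64. Round for the spice jar: centre (0,+85), diameter 60.
- cake: Baked golden-brown cake in an oval crimped foil cup, 59 (x) x 107 (y, long) x 28 mm high, about 85 g. Origin: centre of its underside, z up. Grasp across the narrow sides (along its x); the foil cup is rigid and flares from 39 x 83 mm at the foot to the rim.
- sugar_shaker: Plain steel sugar shaker with a perforated domed top: upright cylinder, 66 mm diameter (68 mm at the top), 106 mm high, about 0.21 kg. Origin: centre of its underside, z up.
- foil_cups: Nested stack of EMPTY oval foil cups, 65 (x) x 113 (y, long) x 61 mm high, about 36 g, rigid; flares from 37 x 86 mm at the foot to full width 26 mm up. Origin: centre of its underside, z up. Grasp across the narrow sides (along its x).
- small_measure: SMALLER of two steel measuring cups: round open body, 56 mm diameter, 44 mm high. Origin on its underside, z up: body axis at y = +14 mm in its own frame, wire handle along its -y to y = -42 mm (6 mm thick in x, from 8 mm above the underside). Grasp from outside across the body along its x. In the keyhole its -y points along the tray's -x.
- spice_jar: Small round spice jar with a screw cap of 45 mm diameter, 106 mm high (body 42 mm, cap the top 21 mm), about 0.11 kg. Origin: centre of its underside, z up.
- large_measure: LARGER of two steel measuring cups: round open body, 72 mm diameter, 57 mm high, wire handle; 99 mm long in all. Origin on its underside, z up; body axis at y = +14 mm, handle along its -y. Belongs to neither set.

How it is judged:
By the outcome, as a careful person would: the job done as asked, in the order asked, and still so for the second after the job is handed in, with the robot touching nothing.
It also fails if it takes over 122 s, if anything falls off the work surface, if the arm or the gripper's body presses on something with over 40 N, if the wrist force passes 120 N, or if a joint passes its speed limit or range.

## Working session

There is one attempt and no reset: what is moved stays moved. The work goes in short steps, each a Python script; the robot and the scene stay as the last script left them, time stands still between calls to the robot, and variables do not carry over. Pictures are saved under pics/ and viewed, and the job is handed in when it is done.

```bash
mkdir -p pics; ls; python3 - <<'E'
from bench import arm,jaws,imaging
import cv2
for n in("scene","top"):
    d=imaging.read_camera(n); cv2.imwrite(f"pics/{n}0.png",d["frame"][:,:,::-1])
    print(n,[ (k,d[k]) for k in d if k!="frame"])
s=arm.read_state(); print(s); print(arm.grasp_offset)
E
```

```text
pics
scene [('fx', 443.59713991649755), ('fy', 443.59713991649755), ('cx', 282.9752565855469), ('cy', 203.52282921372728), ('dist', array([-0.13537739,  0.        ,  0.        ,  0.        ,  0.        ])), ('rvec', array([ 2.01088623, -0.04975589,  0.03501127])), ('tvec', array([-0.51003909,  0.07351356,  1.05097974]))]
top [('fx', 456.37115521554676), ('fy', 456.37115521554676), ('cx', 276.74155287064366), ('cy', 212.5277104475322), ('dist', array([0.03285552, 0.        , 0.        , 0.        , 0.        ])), ('rvec', array([ 2.16200259, -2.19001001,  0.13201201])), ('tvec', array([0.03289903, 0.51402467, 0.97708956]))]
{'time_s': 0.1, 'joint_positions': array([ 1.48419722,  0.50180414, -0.42679916,  1.55131334,  0.2207807 ,
        1.13828494, -0.2103011 ]), 'qvel': array([-9.85116575e-04, -1.14702040e-03, -1.46927654e-03, -3.58924451e-04,
        3.35810169e-04,  5.22335349e-05, -2.15013225e-03]), 'joint_torque': array([-1.03025464e-02, -5.70811522e+01, -5.83815962e+00, -2.81747675e+01,
        1.06834664e-02,  5.53564678e-03, -1.49027329e-05]), 'eef_pos': array([ 0.2225013 , -0.61002147,  0.19704434]), 'tool_rot': array([-0.35918203,  2.03307201, -2.02946342]), 'force': array([-0.27597964,  0.50556623,  0.4388287 ]), 'ft_torque': array([-0.00105349, -0.04678941, -0.03792908]), 'opening': 0.9972296832172459}
-0.0187
```

View pics/scene0.png

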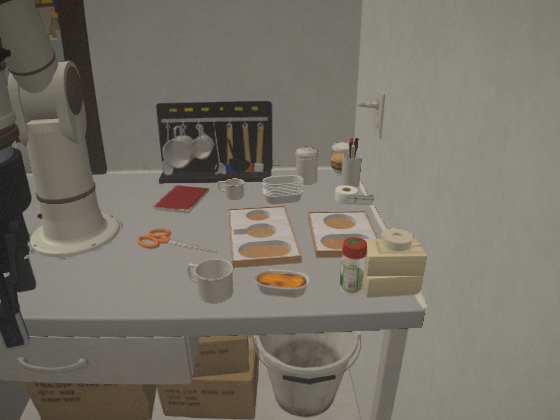

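View pics/top0.png

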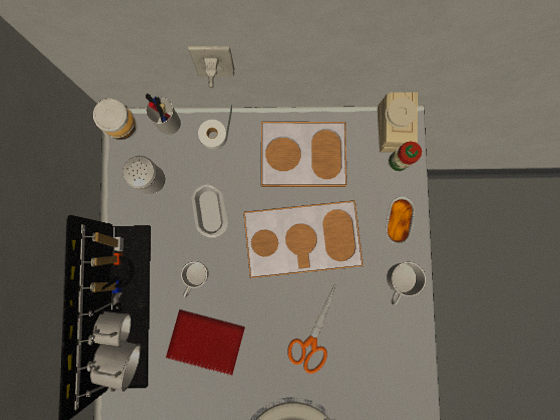

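```bash
cat > h.py <<'E'
import numpy as np,cv2
from scipy.spatial.transform import Rotation as R
def cam(d):
    K=np.array([[d["fx"],0,d["cx"]],[0,d["fy"],d["cy"]],[0,0,1]]);Rm=cv2.Rodrigues(np.array(d["rvec"]))[0]
    return K,np.array(d["dist"]),Rm,np.array(d["tvec"])
def ray(d,px):
    K,D,Rm,t=cam(d);px=np.array(px,float).reshape(-1,1,2)
    u=cv2.undistortPoints(px,K,D).reshape(-1,2);v=np.c_[u,np.ones(len(u))]@Rm
    return -Rm.T@t,v
def plane(d,px,z):
    c,v=ray(d,px);return (c+v*((z-c[2])/v[:,2])[:,None])[:,:2]
def proj(d,P):
    K,D,Rm,t=cam(d);return cv2.projectPoints(np.array(P,float).reshape(-1,1,3),Rm,t,K,D)[0].reshape(-1,2)
E
python3 - <<'E'
from h import *; from bench import imaging
import pickle
ds={n:imaging.read_camera(n) for n in("scene","top")}; pickle.dump(ds,open("d0.pkl","wb"))
for n in ds: print(n,ray(ds[n],[[280,210]])[0])
d=ds["top"]; im=d["frame"][:,:,::-1]
for n,(a,b,c,e) in dict(T=(230,110,380,290),R=(370,80,450,310),L=(85,90,260,310)).items():
    f=min(800/(c-a),600/(e-b)); f=int(f); cv2.imwrite(f"pics/top_{n}.png",cv2.resize(im[b:e,a:c],None,fx=f,fy=f,interpolation=cv2.INTER_CUBIC)); print(n,f)
h=cv2.cvtColor(im,cv2.COLOR_BGR2HSV); print(h[240,301],h[150,270],h[240,252],h[215,200],h[200,205])
E
```

```text
scene [ 0.46121846 -0.94404493  0.51590621]
top [0.41032537 0.04418822 1.02454292]
T 3
R 2
L 2
[ 14 158 153] [ 15 156 157] [ 16 147 151] [33 40 71] [ 20  35 162]
```

View pics/top_T.png

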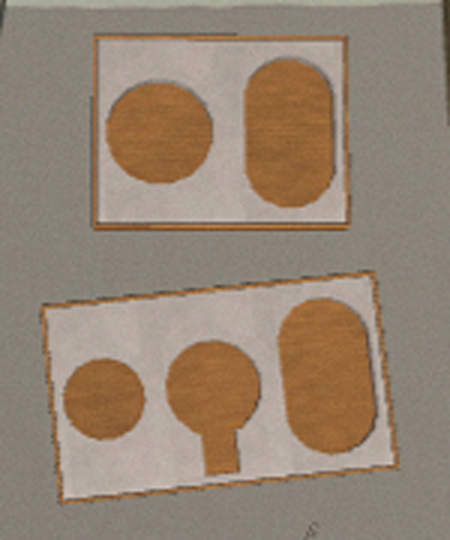

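View pics/top_R.png

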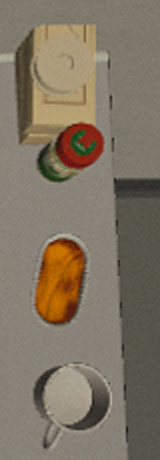

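View pics/top_L.png

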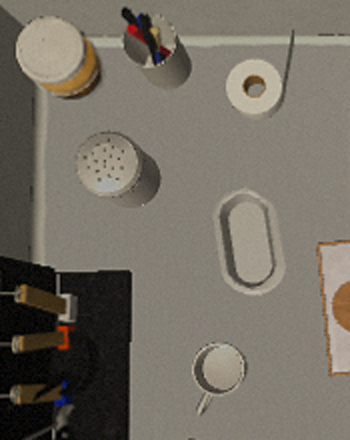

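```bash
python3 - <<'E'
from h import *; import pickle
ds=pickle.load(open("d0.pkl","rb")); d=ds["top"]; im=d["frame"][:,:,::-1].copy()
h=cv2.cvtColor(im,cv2.COLOR_BGR2HSV)
br=((h[...,0]>8)&(h[...,0]<22)&(h[...,1]>110)&(h[...,2]>90)).astype(np.uint8); br[:,:235]=0; br[:,372:]=0; br[300:]=0; br[:110]=0
cs,hier=cv2.findContours(br,cv2.RETR_LIST,cv2.CHAIN_APPROX_NONE)
for c in cs:
    if cv2.contourArea(c)<300: continue
    m=np.zeros(br.shape,np.uint8); cv2.drawContours(m,[c],-1,1,-1); ys,xs=np.nonzero(m)
    z=.009 if len(xs)<3000 else .018
    p=plane(d,np.c_[xs,ys],z); q=plane(d,c.reshape(-1,2),z)
    r=cv2.minAreaRect((q*1000).astype(np.float32)); w,v=np.linalg.eigh(np.cov(p.T)); 
    print("area",len(xs),"cent",p.mean(0).round(4),"rect",np.round(r[0],1),np.round(r[1],1),round(r[2],2),"ax",v[:,1].round(3))
# other objects: masks
orange=((h[...,0]>5)&(h[...,0]<24)&(h[...,1]>170)&(h[...,2]>90)).astype(np.uint8); orange[:190]=0; orange[250:]=0; orange[:,:380]=0
ys,xs=np.nonzero(orange); p=plane(d,np.c_[xs,ys],.026); w,v=np.linalg.eigh(np.cov(p.T)); r=cv2.minAreaRect((p*1000).astype(np.float32)); print("cake",p.mean(0),v[:,1],r)
red=(((h[...,0]<6)|(h[...,0]>172))&(h[...,1]>150)&(h[...,2]>80)).astype(np.uint8); red[:135]=0; red[180:]=0; red[:,:385]=0
c=max(cv2.findContours(red,0,1)[0],key=cv2.contourArea); (cx,cy),rad=cv2.minEnclosingCircle(c); print("jar",cx,cy,rad,plane(d,[[cx,cy]],.106))
for n,(a,b,c,e) in dict(sm=(175,255,215,305),lm=(380,255,430,310),fo=(185,178,235,245),sh=(115,145,175,200),ja=(375,85,435,180),ck=(380,190,420,250)).items():
    cv2.imwrite(f"pics/z_{n}.png",cv2.resize(im[b:e,a:c],None,fx=8,fy=8,interpolation=cv2.INTER_NEAREST))
H=[cv2.resize(cv2.imread(f"pics/z_{n}.png"),None,fx=.75,fy=.75) for n in("sm","fo","ck")]
def cat(L):
    m=max(i.shape[0] for i in L); return np.hstack([np.pad(i,((0,m-i.shape[0]),(0,8),(0,0))) for i in L])
cv2.imwrite("pics/zz1.png",cat(H))
H=[cv2.resize(cv2.imread(f"pics/z_{n}.png"),None,fx=.5,fy=.5) for n in("lm","sh","ja")]
cv2.imwrite("pics/zz2.png",cat(H))
E
```

```text
area 554 cent [0.4495 0.0544] rect [449.2  54.6] [56.6 58. ] 44.25 ax [-0.554  0.833]
area 906 cent [ 0.4489 -0.0272] rect [442.2 -27. ] [66.8 95.4] 89.09 ax [-0.995 -0.101]
area 1333 cent [ 0.4645 -0.111 ] rect [ 464.7 -111. ] [113.5  65.6] 5.34 ax [-0.995 -0.104]
area 916 cent [0.6495 0.0104] rect [649.6   9.9] [77.2 73.9] 89.4 ax [0.047 0.999]
area 1247 cent [ 0.6481 -0.0875] rect [648.7 -87.8] [ 63.8 111. ] 88.79 ax [-1.     0.001]
cake [ 0.49491642 -0.24316983] [-0.97028438  0.24196738] ((494.5234069824219, -243.30807495117188), (45.70834732055664, 91.08426666259766), 77.54747009277344)
jar 410.0 153.0 11.70479965209961 [[ 0.62581568 -0.24785449]]
```

View pics/zz1.png

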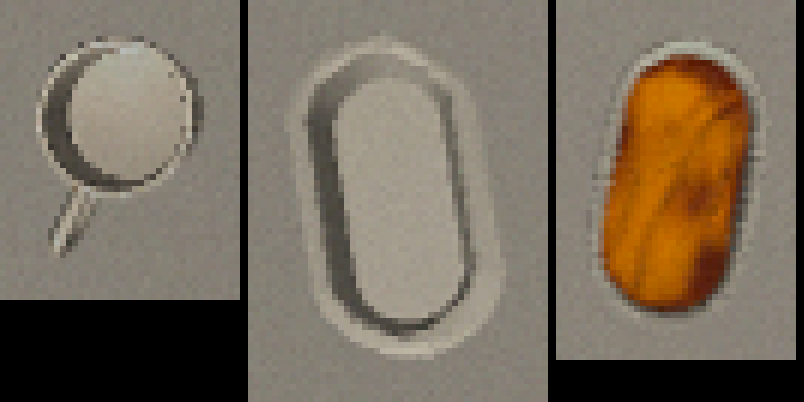

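View pics/zz2.png

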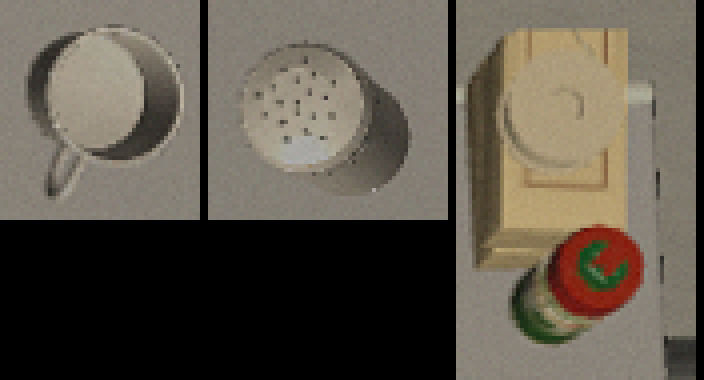

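```bash
python3 - <<'E'
from h import *; import pickle
ds=pickle.load(open("d0.pkl","rb")); d=ds["top"]
def P(n,px,z): 
    p=plane(d,px,z); print(n,p.round(4).tolist()); return p
ck=P("cake ends",[[400.7,196.7],[398.2,242.5],[399.4,219.6]],.028)
sh=P("shaker",[[138.8,172]],.098)
fo=P("foil c + axis",[[210,210.8],[185+290/6,178+20],[185+320/6,178+320/6],[185+475/6,178+80/6],[185+505/6,178+45]],.061)
sm=P("small c,handle",[[194.5,274.2],[185+25/6,255+190/6],[185,296.7]],.042)
lm=P("large",[[380+117/4,255+94/4]],.057)
bx=P("box base corner/right",[[380.5,152],[391,152]],0)
P("box top corners z.08",[[388,92.5],[418,92.5],[387,140],[418,142]],.08)
s=ds["scene"]; im=cv2.resize(s["frame"][:,:,::-1],None,fx=2,fy=2)
def circ(c,r,z,col):
    t=np.linspace(0,2*np.pi,24,endpoint=False); q=proj(s,np.c_[c[0]+r*np.cos(t),c[1]+r*np.sin(t),np.full(24,z)])
    for u in q: cv2.circle(im,tuple(int(round(k)) for k in u*2),1,col,-1)
circ(sh[0],.034,.09,(0,0,255));circ(sh[0],.033,0,(0,0,255))
circ(sm[0],.028,.044,(0,0,255));circ(sm[0],.028,0,(255,0,0))
circ((.6258,-.2479),.0225,.106,(0,255,255));circ((.6258,-.2479),.021,0,(255,0,0))
circ(lm[0],.036,.057,(0,0,255))
circ(fo[0],.03,.061,(0,0,255)); circ(ck[2],.027,.028,(0,0,255)); circ((.4945,-.2433),.027,.028,(255,0,0))
circ((.4645,-.111),.034,.015,(0,0,255)); circ((.6495,.0104),.04,.015,(0,0,255)); circ((.4495,.0544),.03,.015,(0,0,255)); circ((.4568,-.0264),.035,.015,(0,0,255))
cv2.imwrite("pics/ov.png",im[260:620,360:880])
E
```

```text
cake ends [[0.5461, -0.2479], [0.4452, -0.2382], [0.4954, -0.243]]
shaker [[0.5936, 0.3083]]
foil c + axis [[0.5162, 0.1682], [0.543, 0.1188], [0.4719, 0.1085], [0.5566, 0.0531], [0.4887, 0.0432]]
small c,handle [[0.3831, 0.2031], [0.3572, 0.2142], [0.3364, 0.2228]]
large [[0.3684, -0.2499]]
box base corner/right [[0.6538, -0.214], [0.6535, -0.2381]]
box top corners z.08 [[0.7642, -0.2144], [0.7634, -0.2786], [0.6605, -0.2086], [0.6554, -0.274]]
```

View pics/ov.png

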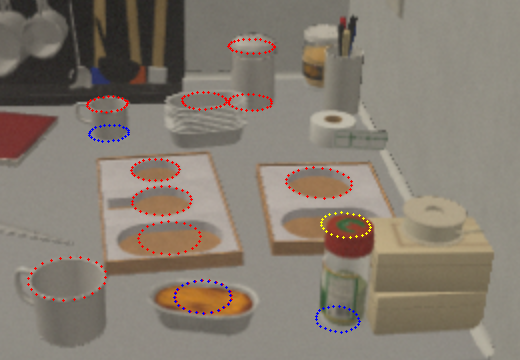

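```bash
cat >> h.py <<'E'
def ori(th):
    c,s=np.cos(th),np.sin(th); return R.from_matrix(np.array([[s,0,c],[-c,0,s],[0,-1,0]])).as_rotvec()
def best(arm,p,th):
    q0=np.array(arm.read_state()["joint_positions"]);o=[]
    for k in(0,np.pi):
        q=arm.ik(list(p),ori(th+k).tolist())
        if q is not None: o.append((np.abs(np.array(q)-q0).max(),k,np.round(q,2).tolist()))
    o.sort(); return o
E
python3 - <<'E'
from h import *; import pickle; from bench import arm
d=pickle.load(open("d0.pkl","rb"))["top"]; h=cv2.cvtColor(d["frame"][:,:,::-1].copy(),cv2.COLOR_BGR2HSV)
m=((h[...,0]>3)&(h[...,0]<28)&(h[...,1]>120)).astype(np.uint8); m[:190]=0;m[250:]=0;m[:,:380]=0
L=[];Rr=[]
for y in range(206,234):
    xs=np.nonzero(m[y])[0]; L.append([xs[0],y]);Rr.append([xs[-1],y])
for s in(L,Rr):
    p=plane(d,s,.027); f=np.polyfit(p[:,0],p[:,1],1); print("side slope",np.degrees(np.arctan(f[0])),f[0]*.4945+f[1])
S=arm.read_state(); M=R.from_rotvec(S["tool_rot"]).as_matrix(); print(M.round(2),S["opening"])
for n,p,t in(("cake",(.495,-.243,.12),79),("cakeP",(.648,-.0875,.12),90),("shk",(.5936,.3083,.2),0),("shk90",(.5936,.3083,.2),90),("shP",(.6495,.0104,.2),0),("foil",(.516,.168,.15),98),("foilP",(.4645,-.111,.15),95),("sm",(.383,.203,.12),65),("smP",(.457,-.026,.12),95),("jar",(.6258,-.2479,.2),90),("jarP",(.4495,.0544,.2),0),("jarP90",(.4495,.0544,.2),90)):
    print(n,[(round(float(a),2),k>0,q) for a,k,q in best(arm,p,np.radians(t))])
E
```

```text
side slope -11.432021816347094 -0.22102845954959172
side slope -10.056110059103156 -0.2659969324903962
[[-0.94 -0.    0.34]
 [-0.34  0.   -0.94]
 [-0.   -1.   -0.  ]] 1.0006326084665937
cake [(1.37, True, [0.81, 0.43, -0.51, 1.87, 0.26, 0.91, -1.58]), (1.51, False, [1.16, 0.59, -1.0, 1.86, 0.59, 1.02, 1.3])]
cakeP [(1.34, False, [0.77, 0.8, -1.04, 1.59, 0.74, 1.18, 1.13]), (1.57, True, [0.52, 0.63, -0.62, 1.6, 0.41, 1.04, -1.78])]
shk [(1.26, False, [0.23, 0.88, -1.3, 1.48, 0.85, 1.43, -1.1]), (2.25, True, [0.23, 0.88, -1.3, 1.48, 0.85, 1.43, 2.04])]
shk90 [(1.26, False, [0.23, 0.88, -1.3, 1.48, 0.85, 1.43, 0.47]), (2.24, True, [0.04, 0.64, -0.85, 1.49, 0.5, 1.24, -2.45])]
shP [(0.87, False, [0.62, 0.69, -1.04, 1.54, 0.61, 1.27, -0.51]), (2.33, True, [-0.84, 0.88, 1.35, 1.59, -0.87, 1.39, -2.54])]
foil [(0.93, False, [0.56, 0.72, -1.3, 1.85, 0.75, 1.18, 0.72]), (2.02, True, [0.41, 0.52, -1.0, 1.86, 0.51, 1.04, -2.23])]
foilP [(1.34, True, [0.85, 0.31, -0.78, 2.01, 0.27, 0.93, -1.55]), (1.57, False, [1.15, 0.48, -1.19, 2.0, 0.53, 1.02, 1.36])]
sm [(1.12, False, [0.36, 0.36, -1.05, 2.13, 0.41, 0.87, 0.2]), (2.28, True, [-0.76, 0.19, 0.24, 2.16, -0.06, 0.79, -2.49])]
smP [(1.17, False, [1.07, 0.67, -1.39, 2.07, 0.76, 1.07, 0.96]), (1.63, True, [0.8, 0.37, -0.94, 2.08, 0.39, 0.88, -1.84])]
jar [(1.25, True, [0.71, 0.56, -0.55, 1.48, 0.31, 1.18, -1.46]), (1.67, False, [0.98, 0.73, -1.04, 1.47, 0.64, 1.31, 1.46])]
jarP [(0.71, False, [0.77, 0.24, -1.06, 2.01, 0.24, 1.03, -0.41]), (2.69, True, [1.0, 0.47, -1.44, 2.0, 0.52, 1.13, 2.47])]
jarP90 [(1.2, False, [0.96, 0.39, -1.35, 2.0, 0.43, 1.09, 0.99]), (1.83, True, [0.86, 0.29, -1.19, 2.01, 0.31, 1.05, -2.04])]
```

```bash
python3 - <<'E'
from h import *; from bench import arm,jaws,imaging
arm.move_pose([.495,-.2435,.10],ori(np.radians(79.3)).tolist()); 
d=imaging.read_camera("scene"); S=arm.read_state(); print(S["time_s"],S["eef_pos"],S["force"])
im=d["frame"][:,:,::-1].copy(); im=cv2.resize(im[120:320,180:430],None,fx=3,fy=3,interpolation=cv2.INTER_CUBIC)
for z in (0,.013,.0187):
  for o in(-.0425,0,.0425):
    t=np.radians(79.3); p=S["eef_pos"]+np.array([o*np.cos(t),o*np.sin(t),z]); u=proj(d,p)[0]; cv2.circle(im,(int((u[0]-180)*3),int((u[1]-120)*3)),2,(0,0,255),-1)
cv2.imwrite("pics/g1.png",im)
E
```

```text
1.9583 [ 0.49467488 -0.2449781   0.10000264] [-0.43179144  0.24035433 -0.50991524]
```

View pics/g1.png

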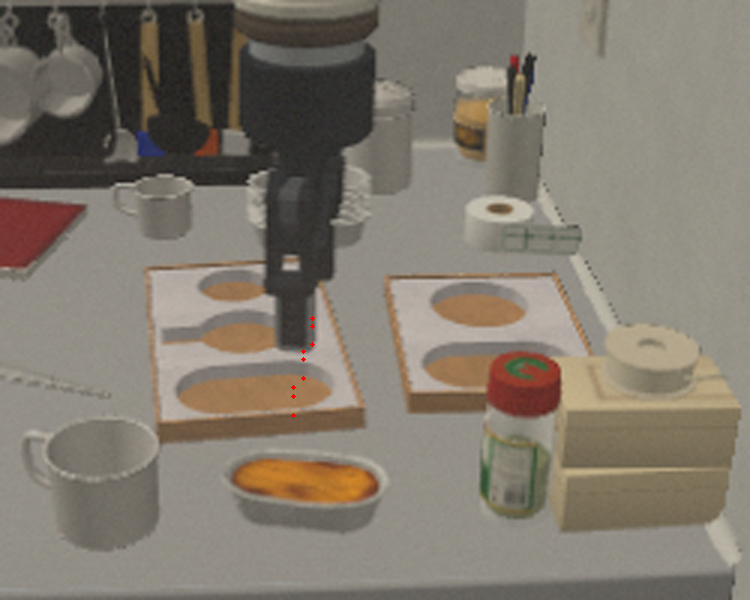

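```bash
python3 - <<'E'
from h import *; from bench import arm,jaws,imaging
S=arm.read_state(); print(S["time_s"],S["eef_pos"],R.from_rotvec(S["tool_rot"]).as_matrix().round(3),S["opening"])
out=[]
for n,(a,b) in(("scene",(230,140)),("top",(330,160))):
    d=imaging.read_camera(n); im=d["frame"][:,:,::-1].copy(); im=cv2.resize(im[b:b+130,a:a+98],None,fx=4,fy=4,interpolation=cv2.INTER_CUBIC)
    M=R.from_rotvec(S["tool_rot"]).as_matrix()
    for o,c in((-.0425,(0,0,255)),(0,(0,255,0)),(.0425,(255,0,0))):
      for y in(0,-.013,-.04):
        u=proj(d,S["eef_pos"]+M@np.array([0,y,o]))[0]; cv2.circle(im,(int((u[0]-a)*4),int((u[1]-b)*4)),2,c,-1)
    out.append(im)
cv2.imwrite("pics/g2.png",np.hstack(out))
E
```

```text
1.9583 [ 0.49467488 -0.2449781   0.10000264] [[ 0.982 -0.     0.189]
 [-0.189 -0.001  0.982]
 [-0.    -1.    -0.001]] 0.9998779145973703
```

View pics/g2.png

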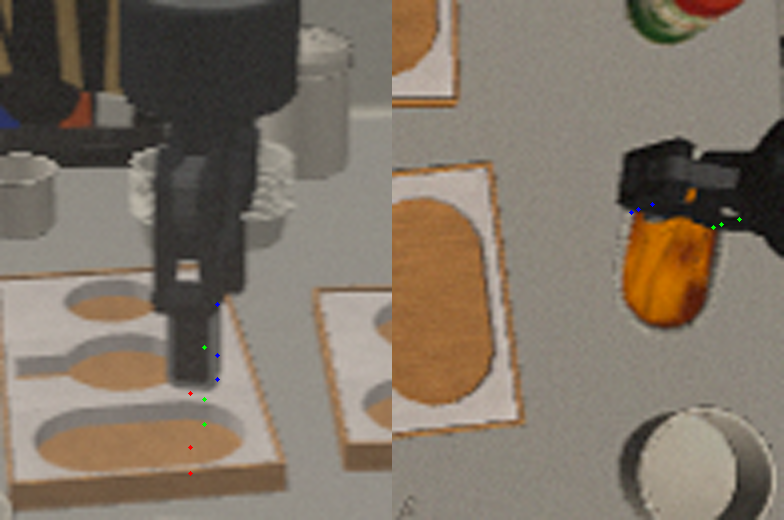

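```bash
python3 - <<'E'
from h import *; from bench import arm,jaws,imaging
S=arm.read_state();M=R.from_rotvec(S["tool_rot"]).as_matrix()
a,b=300,100
d=imaging.read_camera("top"); im=d["frame"][:,:,::-1].copy(); im=cv2.resize(im[b:b+200,a:a+260],None,fx=3,fy=3,interpolation=cv2.INTER_CUBIC)
for o,c in((-.0425,(0,0,255)),(0,(0,255,0)),(.0425,(255,0,0))):
      for y in(0,-.02,-.04,-.08,-.12,-.16):
        u=proj(d,S["eef_pos"]+M@np.array([0,y,o]))[0]; cv2.circle(im,(int((u[0]-a)*3),int((u[1]-b)*3)),2,c,-1)
im=np.clip(im.astype(float)*1.8,0,255)
cv2.imwrite("pics/g3.png",im)
d=imaging.read_camera("scene");cv2.imwrite("pics/g4.png",d["frame"][:,:,::-1])
E
```

```text
[ WARN:0@1.203] global loadsave.cpp:1063 imwrite_ Unsupported depth image for selected encoder is fallbacked to CV_8U.
```

View pics/g3.png

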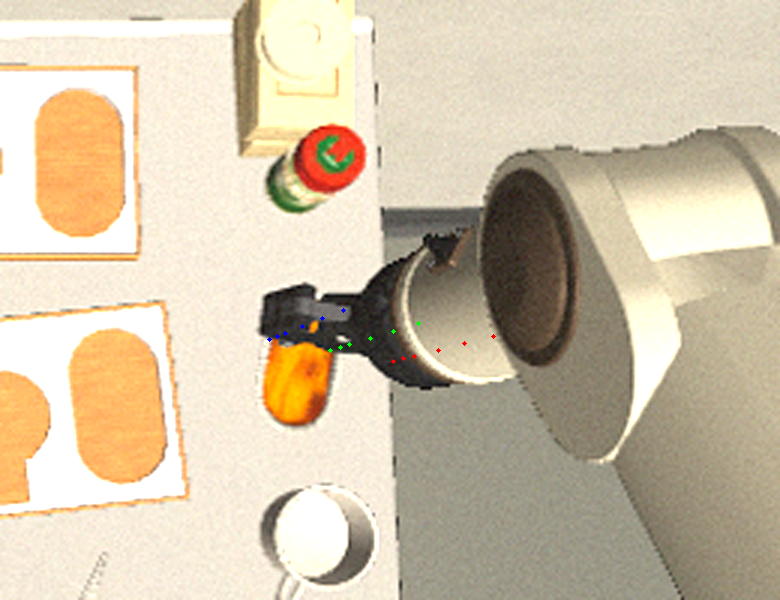

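View pics/g4.png

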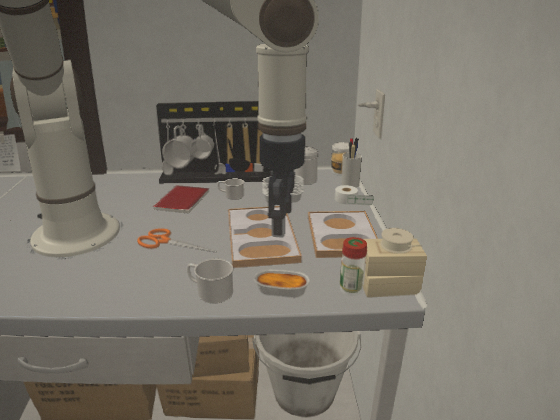

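```bash
python3 - <<'E'
from h import *; from bench import arm,jaws,imaging
S=arm.read_state();M=R.from_rotvec(S["tool_rot"]).as_matrix()
out=[]
for n,(a,b,w,hh) in(("scene",(240,130,80,110)),("top",(370,180,80,110))):
    d=imaging.read_camera(n); im=d["frame"][:,:,::-1].copy(); im=cv2.resize(im[b:b+hh,a:a+w],None,fx=5,fy=5,interpolation=cv2.INTER_CUBIC)
    im=(255*(im/255.)**.45).astype(np.uint8)
    for o,c in((-.0425,(0,0,255)),(0,(0,255,0)),(.0425,(255,0,0))):
      for y in(0,-.02,-.04):
        u=proj(d,S["eef_pos"]+M@np.array([0,y,o]))[0]; cv2.circle(im,(int((u[0]-a)*5),int((u[1]-b)*5)),2,c,-1)
    out.append(im)
cv2.imwrite("pics/g5.png",np.hstack(out))
E
```

```text
(no output)
```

View pics/g5.png

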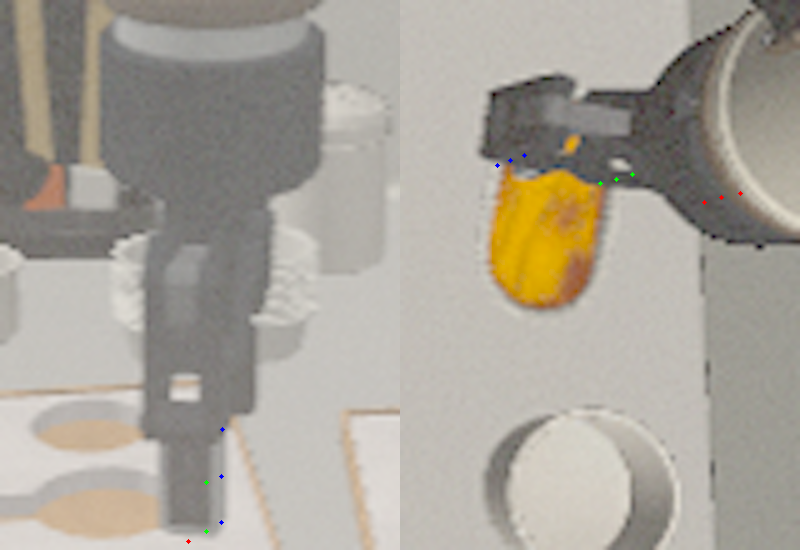

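```bash
cat >> h.py <<'E'
def gview(arm,imaging,fn,ops=(-.0425,0,.0425),boxes=(("scene",(240,150,80,110)),("top",(370,160,80,110))),k=5):
    S=arm.read_state();M=R.from_rotvec(S["tool_rot"]).as_matrix();out=[]
    for n,(a,b,w,hh) in boxes:
        d=imaging.read_camera(n); im=d["frame"][:,:,::-1].copy(); im=cv2.resize(im[b:b+hh,a:a+w],None,fx=k,fy=k,interpolation=cv2.INTER_CUBIC)
        im=(255*(im/255.)**.5).astype(np.uint8)
        for o,c in zip(ops,((0,0,255),(0,255,0),(255,0,0))):
          for y in(0,-.02,-.04):
            u=proj(d,S["eef_pos"]+M@np.array([0,y,o]))[0]; cv2.circle(im,(int((u[0]-a)*k),int((u[1]-b)*k)),2,c,-1)
        out.append(im)
    cv2.imwrite(fn,np.hstack(out)); print("t",S["time_s"],S["eef_pos"].round(4),"F",np.round(S["force"],1),"open",round(S["opening"],3))
E
python3 - <<'E'
from h import *; from bench import arm,jaws,imaging
jaws.move_gripper(0.0,force=30); gview(arm,imaging,"pics/g6.png",(-.005,0,.005))
E
```

```text
t 3.025 [ 0.495  -0.2435  0.1   ] F [-0.2  0.6  1.3] open 0.001
```

View pics/g6.png

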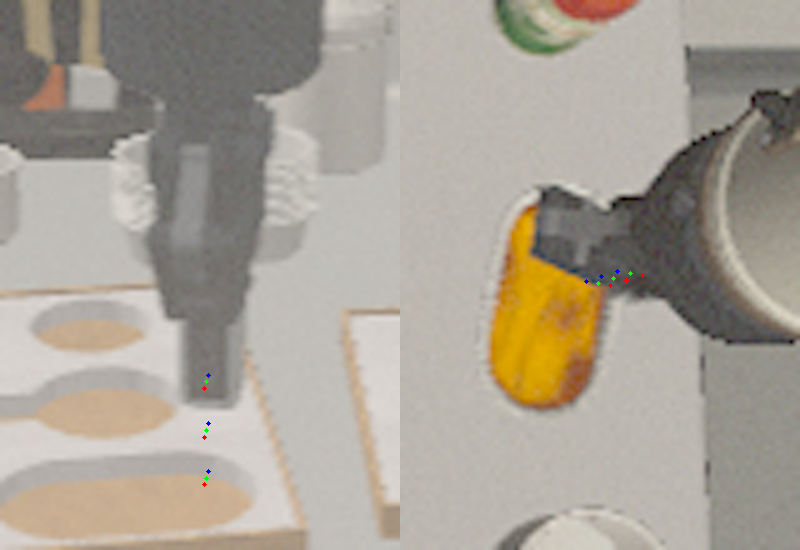

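```bash
python3 - <<'E'
from h import *; import pickle
ds=pickle.load(open("d0.pkl","rb"))
for a,b in (((282,230),(401,208)),((282,228),(399,205)),((282,231),(403,210))):
    c1,v1=ray(ds["scene"],[a]);c2,v2=ray(ds["top"],[b]);v1=v1[0];v2=v2[0]
    s=np.linalg.lstsq(np.c_[v1,-v2],c2-c1,rcond=None)[0]; p,q=c1+v1*s[0],c2+v2*s[1]; print(p.round(4),q.round(4),np.linalg.norm(p-q))
E
```

```text
[ 0.4973 -0.2204  0.1199] [ 0.5106 -0.2202  0.1213] 0.013364509633941065
[ 0.4976 -0.216   0.1217] [ 0.5164 -0.2157  0.1239] 0.018973162940805543
[ 0.4971 -0.2243  0.1199] [ 0.5066 -0.2242  0.1209] 0.009511690442604602
```

```bash
python3 - <<'E'
from h import *; import pickle
ds=pickle.load(open("d0.pkl","rb")); s=ds["scene"]
S=np.array([0.2225013 , -0.61002147,  0.19704434]); M=R.from_rotvec([-0.35918203,  2.03307201, -2.02946342]).as_matrix()
im=cv2.resize(s["frame"][150:400,0:90,::-1],None,fx=3,fy=3,interpolation=cv2.INTER_CUBIC); im=(255*(im/255.)**.5).astype(np.uint8)
for o,c in((-.0425,(0,0,255)),(0,(0,255,0)),(.0425,(255,0,0))):
  for y in(0,-.02,-.04,-.073,-.12):
    u=proj(s,S+M@np.array([0,y,o]))[0]; print(o,y,u.round(1)); cv2.circle(im,(int(u[0]*3),int((u[1]-150)*3)),2,c,-1)
cv2.imwrite("pics/s0.png",im)
E
```

```text
-0.0425 0 [ 36.3 324.7]
-0.0425 -0.02 [ 31.5 310.4]
-0.0425 -0.04 [ 26.6 295.5]
-0.0425 -0.073 [ 18.3 269.6]
-0.0425 -0.12 [  6.2 229.5]
0 0 [ 34.  350.1]
0 -0.02 [ 28.6 335.3]
0 -0.04 [ 23.1 319.9]
0 -0.073 [ 13.7 292.7]
0 -0.12 [ -0.  250.4]
0.0425 0 [ 31.7 379.2]
0.0425 -0.02 [ 25.6 364.1]
0.0425 -0.04 [ 19.4 348.2]
0.0425 -0.073 [  8.7 319.9]
0.0425 -0.12 [ -7.2 275.2]
```

View pics/s0.png

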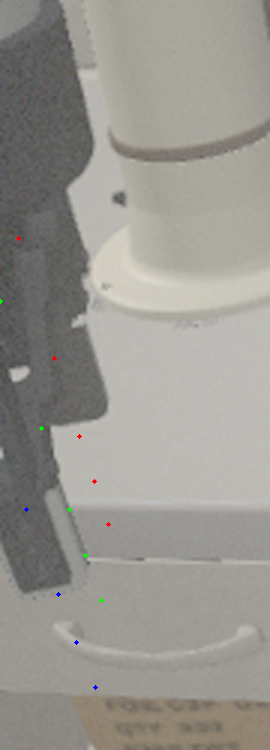

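```bash
python3 - <<'E'
from h import *; import pickle
ds=pickle.load(open("d0.pkl","rb")); out=[]
for n,(a,b,w,hh) in (("scene",(20,180,110,80)),("top",(230,370,110,50))):
    s=ds[n]; im=cv2.resize(s["frame"][b:b+hh,a:a+w,::-1],None,fx=5,fy=5,interpolation=cv2.INTER_CUBIC)
    for r in(0,.095):
      for t in np.linspace(0,2*np.pi,40):
        u=proj(s,[r*np.cos(t),r*np.sin(t),0])[0]; cv2.circle(im,(int((u[0]-a)*5),int((u[1]-b)*5)),2,(0,0,255),-1)
    out.append(im)
cv2.imwrite("pics/base.png",np.vstack(out))
E
```

```text
(no output)
```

View pics/base.png

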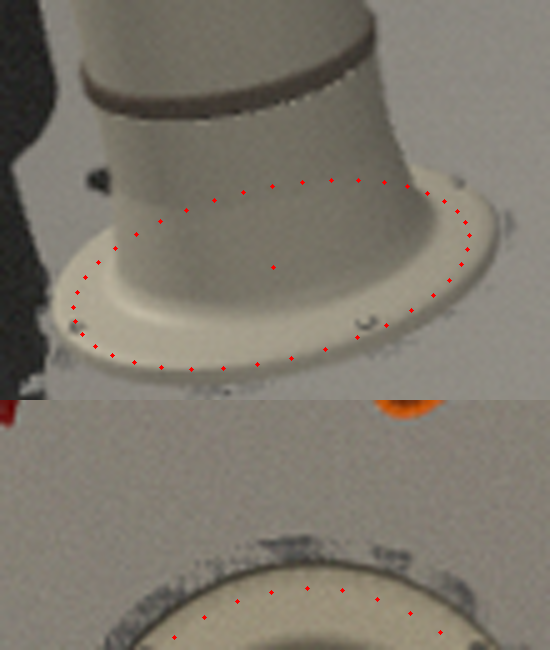

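```bash
python3 - <<'E'
from h import *; from bench import arm,jaws,imaging
arm.movel([.555,-.19,.08],velocity=.2); arm.movel([.555,-.19,.01],velocity=.1)
gview(arm,imaging,"pics/g7.png",(-.005,0,.005),boxes=(("scene",(250,180,80,110)),("top",(340,140,80,110))))
E
```

```text
t 4.5417 [ 0.5555 -0.1897  0.0103] F [-0.2 -0.6  0.8] open 0.004
```

View pics/g7.png

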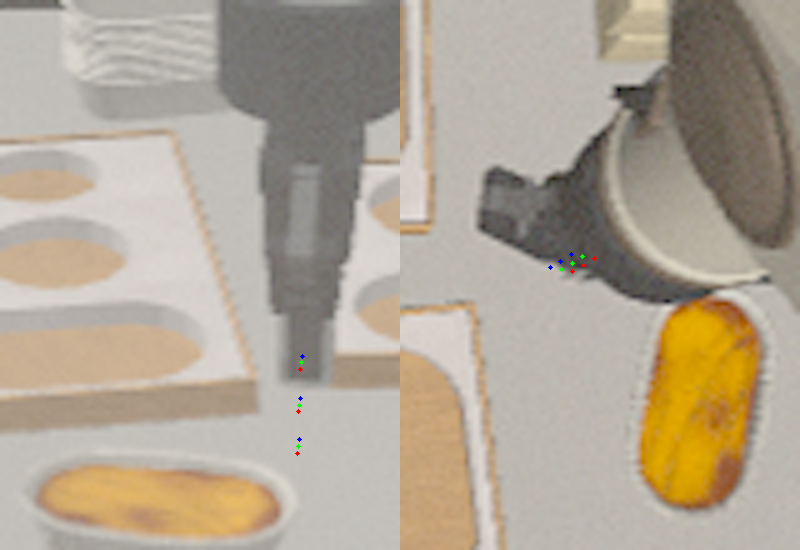

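```bash
python3 - <<'E'
from h import *; from bench import arm,jaws,imaging
for z in np.arange(.006,-.036,-.003):
    arm.movel([.555,-.19,float(z)],velocity=.1); S=arm.read_state(); print(round(float(z),3),S["eef_pos"].round(4)[2],S["force"].round(1),round(S["time_s"],2))
    if abs(S["force"][2])>5: break
gview(arm,imaging,"pics/g8.png",(-.005,0,.005),boxes=(("scene",(250,180,80,110)),("top",(340,140,80,110))))
arm.movel([.555,-.19,.03],velocity=.2)
E
```

```text
0.006 0.006 [1.1 0.3 0.1] 4.89
0.003 0.0028 [-0.2 -0.1  0.5] 5.14
0.0 -0.0002 [-0.6 -0.4 -0.2] 5.39
-0.003 -0.0033 [0.6 0.1 0.2] 5.64
-0.006 -0.0062 [ 0.2 -0.8  0.3] 5.89
-0.009 -0.0092 [0.4 0.7 0.2] 6.14
-0.012 -0.0122 [ 0.3 -0.4  0.3] 6.39
-0.015 -0.0152 [-0.   0.9  0.4] 6.64
-0.018 -0.0182 [ 0.2 -1.4 -0.2] 6.89
-0.021 -0.0212 [-0.2 -0.4 -0.7] 7.14
-0.024 -0.0242 [ 0.6 -0.  -0.1] 7.39
-0.027 -0.0272 [ 0.3  0.2 -0.1] 7.64
-0.03 -0.0303 [ 0.3 -0.8  0.6] 7.89
-0.033 -0.0331 [0.1 0.2 0.2] 8.14
t 8.1417 [ 0.555  -0.19   -0.0331] F [0.1 0.2 0.2] open -0.003
```

View pics/g8.png

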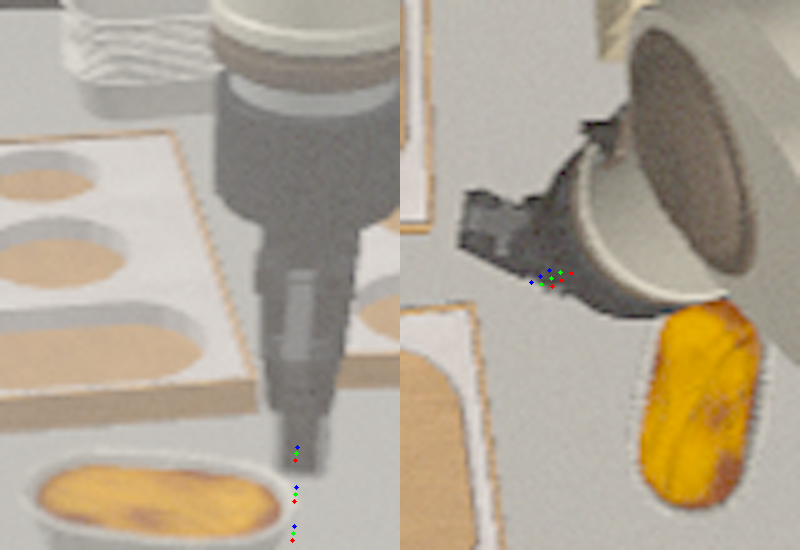

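```bash
python3 - <<'E'
from h import *; from bench import arm,jaws,imaging
arm.movel([.555,-.19,-.033],velocity=.2)
for z in np.arange(-.0345,-.06,-.0015):
    arm.movel([.555,-.19,float(z)],velocity=.1); S=arm.read_state(); print(round(float(z),4),S["eef_pos"].round(4)[2],S["force"].round(1),round(S["time_s"],2))
    if abs(S["force"][2])>4: break
arm.movel([.555,-.19,.06],velocity=.25)
E
```

```text
-0.0345 -0.0332 [-8.8 -0.7 25.5] 9.43
```

```bash
cat >> h.py <<'E'
def off(w): # tip height above reported TCP for jaw gap w (m), shut contact measured 33 mm
    s=-.103+(w/2)/.057; return .0332+.057*(.9947-np.sqrt(1-s*s))
def deg(a): return np.radians(a)
E
python3 - <<'E'
from h import *; from bench import arm,jaws,imaging
print(off(.085),off(.059))
o=ori(deg(79.3)).tolist()
arm.move_pose([.495,-.2435,.03],o); jaws.move_gripper(1.0,force=30)
arm.movel([.495,-.2435,.014-off(.059)],velocity=.12)
gview(arm,imaging,"pics/c1.png",boxes=(("scene",(240,200,80,110)),("top",(370,160,80,110))))
jaws.move_gripper(0.0,force=30); S=arm.read_state(); print(S["opening"],S["force"])
E
```

```text
0.046225066808186124 0.03802622797181105
t 11.7667 [ 0.4952 -0.2431 -0.0241] F [-0.1 -1.2  0.1] open 0.999
0.6645444312721425 [-1.36878472  0.6717752   6.66329575]
```

View pics/c1.png

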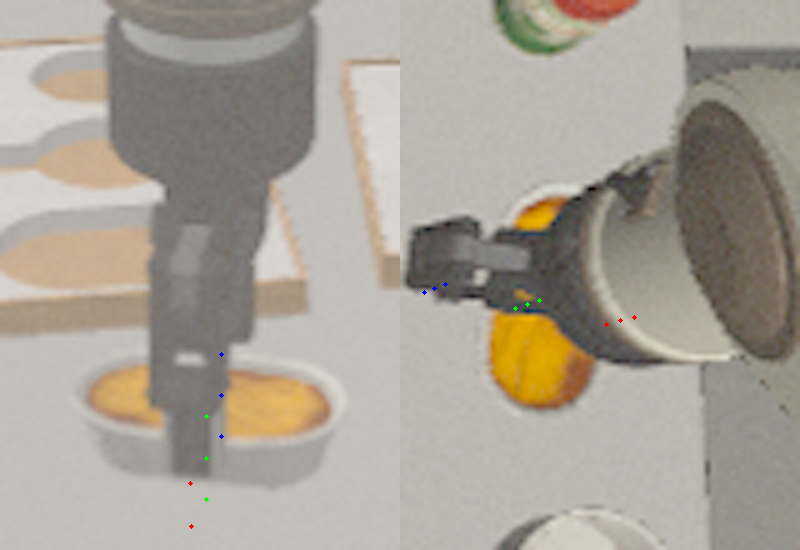

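```bash
python3 - <<'E'
from h import *; from bench import arm,jaws,imaging
z0=.014-off(.059)
arm.movel([.495,-.2435,z0+.06],velocity=.15); S=arm.read_state(); print(S["opening"],S["force"].round(2))
arm.move_pose([.6482,-.0873,z0+.06],ori(deg(89.2)).tolist())
arm.movel([.6482,-.0873,z0+.022],velocity=.12)
gview(arm,imaging,"pics/c2.png",boxes=(("scene",(280,160,100,110)),("top",(290,100,80,110))))
E
```

```text
0.6701903841223106 [-1.08  0.23 -0.79]
t 14.1583 [ 0.6472 -0.088  -0.003 ] F [ 0.1 -0.7  0.3] open 0.668
```

View pics/c2.png

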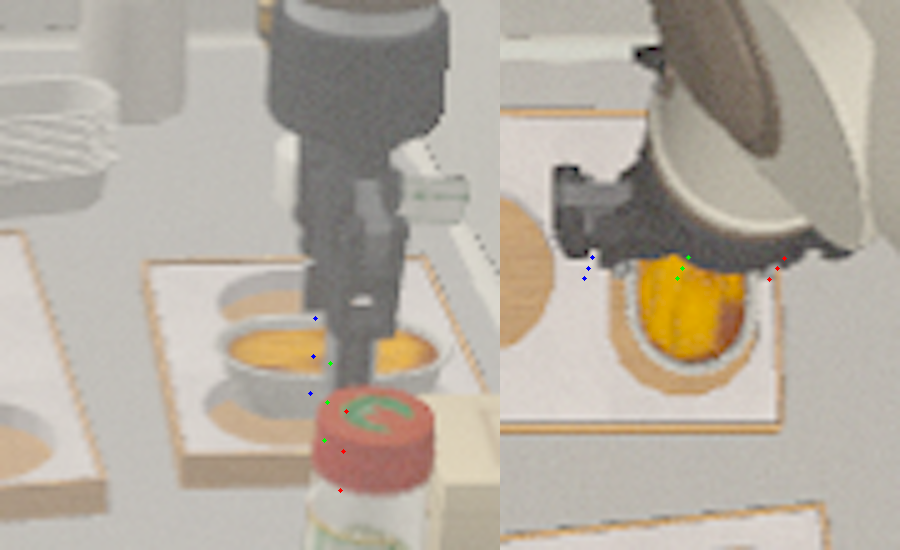

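```bash
python3 - <<'E'
from h import *; from bench import arm,jaws,imaging; import pickle
d=pickle.load(open("d0.pkl","rb"))["top"]
p=plane(d,[[328.4,172.8]],.05); print("near end",p)
z0=.014-off(.059)
arm.movel([.6472,-.0873,z0+.0065],velocity=.08)
S=arm.read_state(); print(S["force"].round(1))
jaws.move_gripper(0.85); S=arm.read_state(); print(S["opening"])
arm.movel([.6472,-.0873,.06],velocity=.2)
arm.move_pose([.62,.1,.2],ori(deg(90)).tolist())
for n in("scene","top"):
    dd=imaging.read_camera(n); cv2.imwrite(f"pics/c3{n}.png",dd["frame"][:,:,::-1])
im=np.hstack([cv2.resize(cv2.imread("pics/c3scene.png")[180:300,290:410],None,fx=3,fy=3),cv2.resize(cv2.imread("pics/c3top.png")[100:220,240:370],None,fx=3,fy=3)]); cv2.imwrite("pics/c3.png",im)
print(arm.read_state()["time_s"])
E
```

```text
near end [[ 0.59726894 -0.0865789 ]]
[ 0.3 -1.  -0.5]
0.8482985976550346
16.475
```

View pics/c3.png

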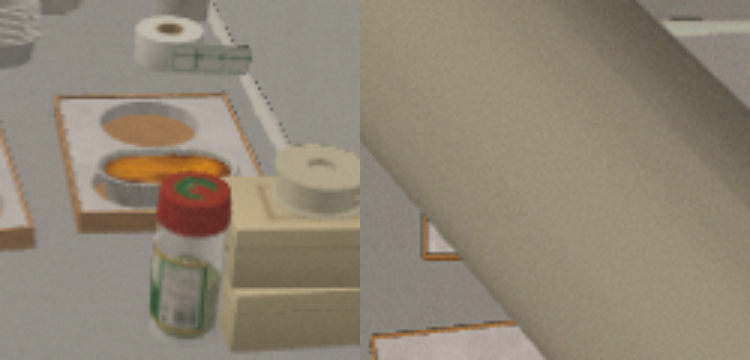

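```bash
python3 - <<'E'
from h import *; from bench import arm,jaws,imaging
jaws.move_gripper(1.0,force=40)
z0=.060-off(.067); o=ori(deg(90)).tolist()
arm.move_pose([.5936,.3083,z0+.075],o)
gview(arm,imaging,"pics/s1.png",boxes=(("scene",(270,110,80,110)),("top",(90,120,80,110))))
arm.movel([.5936,.3083,z0],velocity=.15); print(arm.read_state()["force"].round(1))
jaws.move_gripper(0.0,force=40); S=arm.read_state(); print(S["opening"],S["force"].round(1),S["time_s"])
E
```

```text
t 17.7 [0.5949 0.3068 0.0953] F [ 0.9 -0.4  0. ] open 0.994
[0.1 0.4 0.7]
0.7642460071698621 [-0.6  0.8  6.5] 18.775
```

View pics/s1.png

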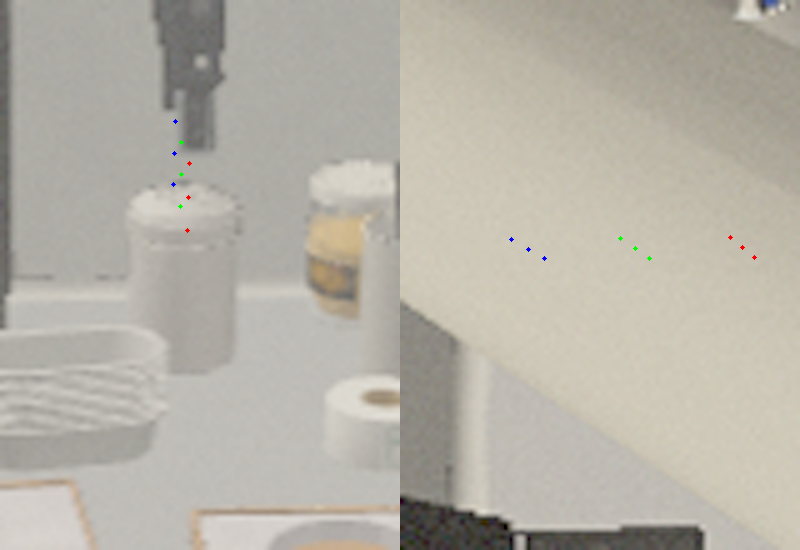

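```bash
python3 - <<'E'
from h import *; from bench import arm,jaws,imaging
z0=.060-off(.066); o=ori(deg(90)).tolist()
arm.movel([.5936,.3083,z0+.09],velocity=.2); S=arm.read_state(); print(S["opening"],S["force"].round(1))
arm.move_pose([.6495,.0104,z0+.09],o)
arm.movel([.6495,.0104,z0+.025],velocity=.15)
gview(arm,imaging,"pics/s2.png",boxes=(("scene",(280,130,80,110)),("top",(250,90,90,110))))
E
```

```text
0.7607269415442186 [-0.6 -0.2 -3.4]
t 21.1167 [0.6497 0.0117 0.0455] F [ 0.  -0.5 -1.7] open 0.766
```

View pics/s2.png

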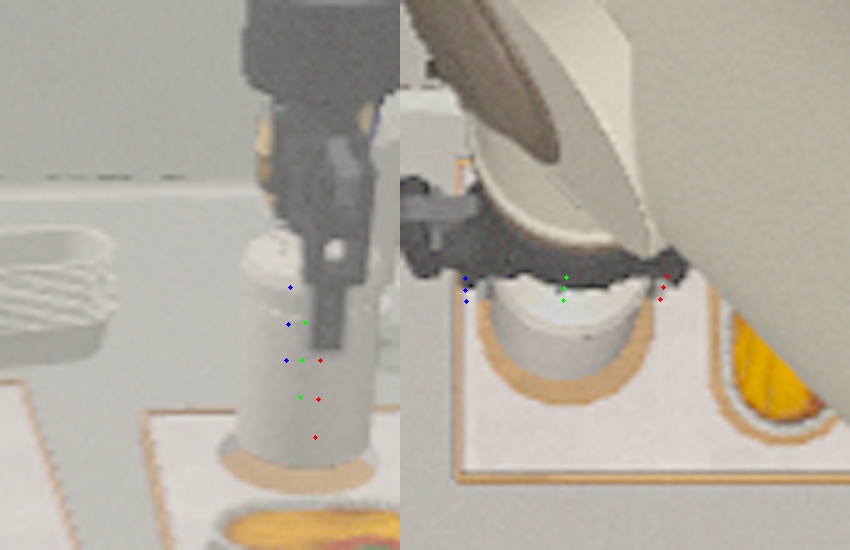

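```bash
python3 - <<'E'
from h import *; from bench import arm,jaws,imaging
z0=.060-off(.066)
arm.movel([.6495,.0104,z0+.0045],velocity=.08); print(arm.read_state()["force"].round(1))
jaws.move_gripper(1.0); 
arm.movel([.6495,.0104,z0+.09],velocity=.2)
arm.move_pose([.515,.168,.12],ori(deg(98.3)).tolist())
gview(arm,imaging,"pics/f1.png",boxes=(("scene",(240,110,110,150)),("top",(180,100,110,150))),k=4)
E
```

```text
[ 0.3  0.9 -0.4]
t 23.3833 [0.5163 0.1663 0.1195] F [ 0.1  0.1 -0.4] open 1.002
```

View pics/f1.png

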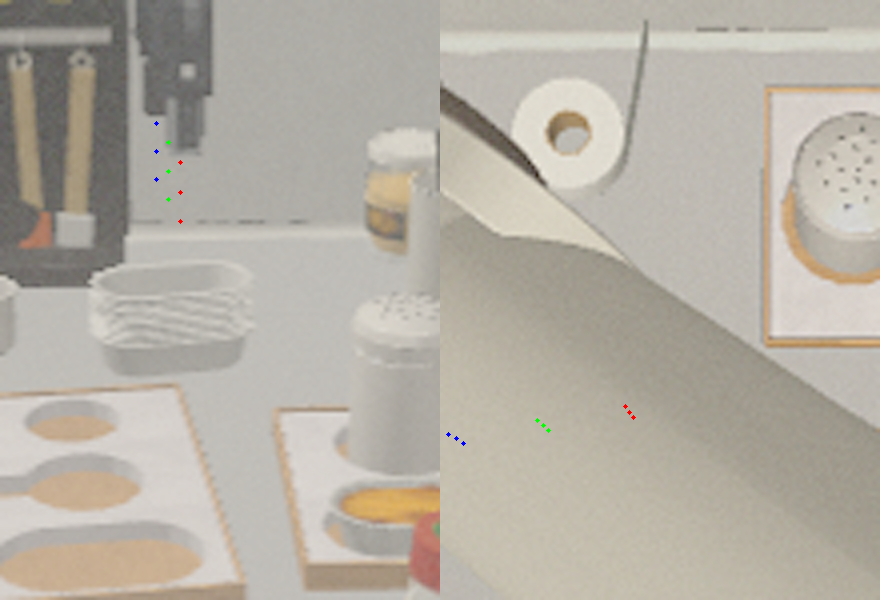

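```bash
python3 - <<'E'
from h import *; from bench import arm,jaws,imaging; import pickle
s=pickle.load(open("d0.pkl","rb"))["scene"]; print(plane(s,[[240+172/4,110+283/4]],.061))
z0=.033-off(.065); p=[.5155,.1682]
arm.movel(p+[z0+.06],velocity=.2);arm.movel(p+[z0],velocity=.15); print(arm.read_state()["force"].round(1))
jaws.move_gripper(0.0,force=30); S=arm.read_state(); print(S["opening"],S["force"].round(1),S["time_s"])
arm.movel(p+[z0+.08],velocity=.2); S=arm.read_state(); print(S["opening"],S["force"].round(1),S["time_s"])
arm.move_pose([.4640,-.111,z0+.07],ori(deg(95.2)).tolist())
arm.movel([.4640,-.111,z0+.025],velocity=.15)
gview(arm,imaging,"pics/f2.png",boxes=(("scene",(220,170,90,110)),("top",(300,180,90,110))),k=4)
E
```

```text
[[0.51897781 0.1635823 ]]
[-1.   0.8  0.7]
0.7393045596281403 [-0.6 -0.5  5.3] 24.85
0.7388624467519204 [-0.5 -0.9 -0.4] 25.4
t 26.95 [ 0.4643 -0.1093  0.0185] F [-0.   0.6  1. ] open 0.737
```

View pics/f2.png

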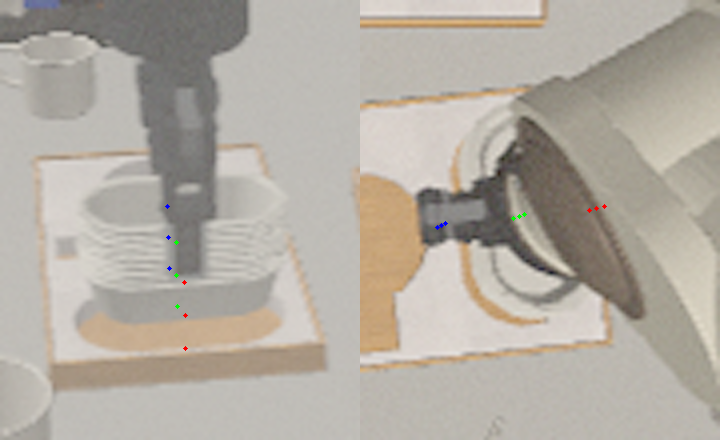

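```bash
python3 - <<'E'
from h import *; from bench import arm,jaws,imaging
z0=.033-off(.065); p=[.461,-.1105]
arm.movel(p+[z0+.0045],velocity=.08); print(arm.read_state()["force"].round(1))
jaws.move_gripper(0.92); arm.movel(p+[z0+.1],velocity=.2)
jaws.move_gripper(1.0)
c=np.array([.383,.2031]); p=c.tolist()
arm.move_pose(p+[.08],ori(deg(67.1)).tolist())
gview(arm,imaging,"pics/m1.png",boxes=(("scene",(190,150,110,120)),("top",(160,170,210,120))),k=3)
E
```

```text
[ 0.1 -0.4 -0.5]
t 29.85 [0.3834 0.2023 0.0798] F [-0.5 -0.4  0.6] open 1.0
```

View pics/m1.png

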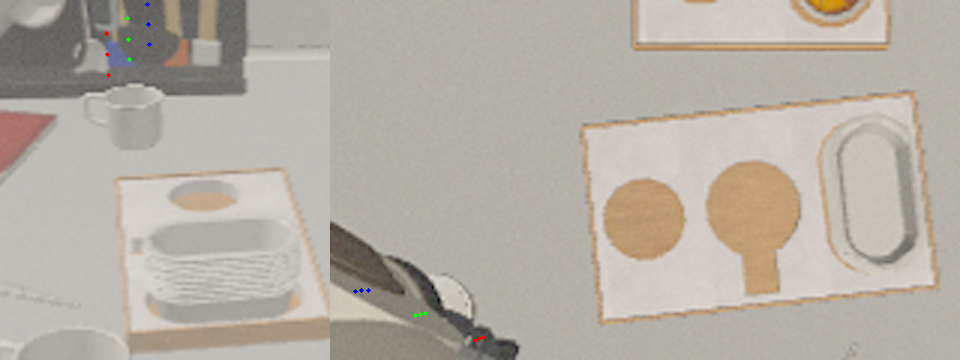

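```bash
python3 - <<'E'
from h import *; from bench import arm,jaws,imaging
z0=.016-off(.056); p=[.383,.2031]
arm.movel(p+[z0],velocity=.12); print(arm.read_state()["force"].round(1))
jaws.move_gripper(0.0,force=30); S=arm.read_state(); print(S["opening"],S["force"].round(1),S["time_s"])
arm.movel(p+[z0+.085],velocity=.2); S=arm.read_state(); print(S["opening"],S["force"].round(1))
arm.move_pose([.4568,-.0264,z0+.085],ori(deg(95.2)).tolist())
arm.movel([.4568,-.0264,z0+.035],velocity=.15)
gview(arm,imaging,"pics/m2.png",boxes=(("scene",(200,140,110,120)),("top",(230,180,140,120))),k=4)
E
```

```text
[1.3 0.6 0. ]
0.6365542317390038 [-0.7 -1.2  7.7] 31.3417
0.6323434398032497 [-0.1  0.3 -0.5]
t 33.35 [ 0.4566 -0.0247  0.0138] F [ 0.2  0.8 -0.3] open 0.635
```

View pics/m2.png

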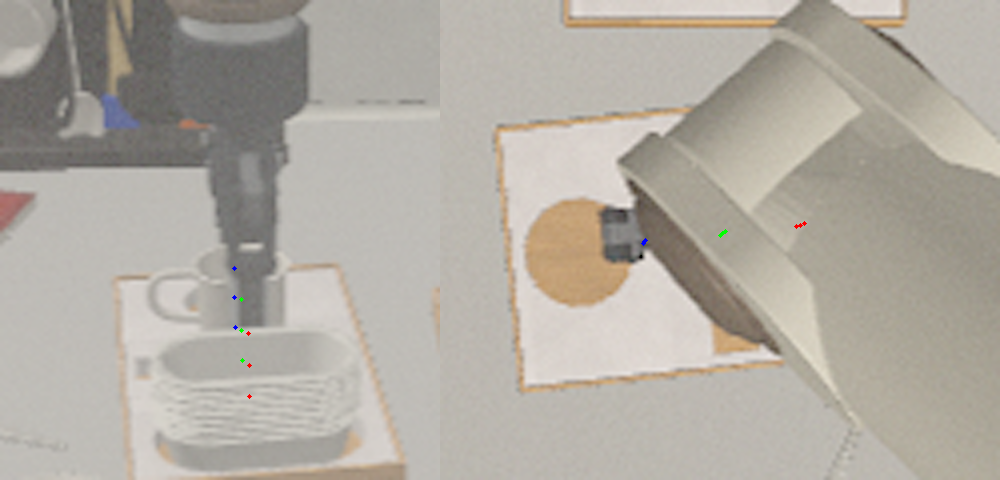

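```bash
python3 - <<'E'
from h import *; from bench import arm,jaws,imaging; import pickle
s=pickle.load(open("d0.pkl","rb"))["scene"]
print("handle tip",plane(s,[[237.5,214.5]],.06),"expect",.4568-.056*np.cos(.0905),-.0264-.056*np.sin(.0905))
z0=.016-off(.056); p=[.4568,-.0268]
for h in(.02,.012,.0045):
    arm.movel(p+[z0+h],velocity=.08); S=arm.read_state(); print(h,S["force"].round(1))
    if abs(S["force"][2])>6: break
gview(arm,imaging,"pics/m3.png",boxes=(("scene",(200,160,110,120)),("top",(230,180,140,120))),k=4)
E
```

```text
handle tip [[ 0.40453667 -0.03244214]] expect 0.40102917052227 -0.03146108480130118
0.02 [ 0.4 -0.3 -1.2]
0.012 [ 0.8  0.5 -0.4]
0.0045 [ 0.9 -0.6  1.8]
t 34.2917 [ 0.4575 -0.0264 -0.0166] F [ 0.9 -0.6  1.8] open 0.633
```

View pics/m3.png

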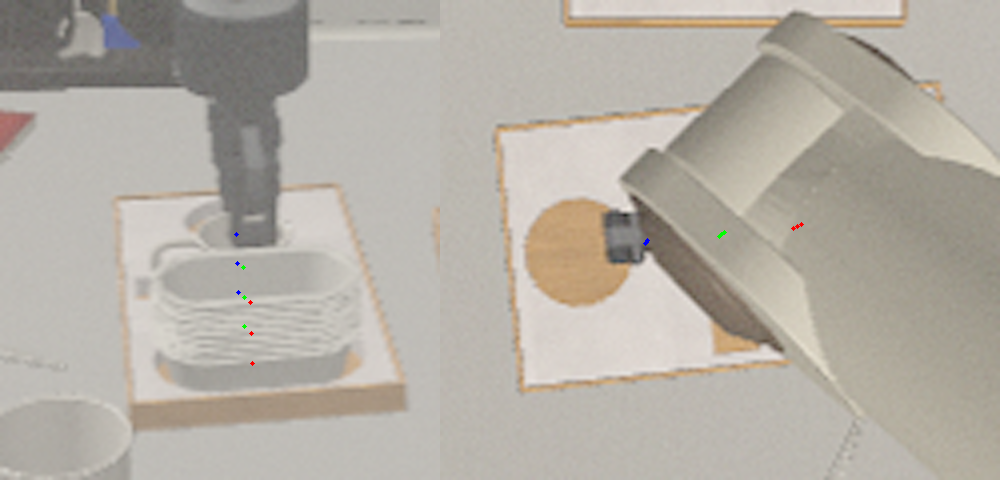

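```bash
python3 - <<'E'
from h import *; from bench import arm,jaws,imaging
z0=.016-off(.056); p=[.4568,-.0268]
jaws.move_gripper(0.74); print(arm.read_state()["force"].round(1))
arm.movel(p+[z0+.15],velocity=.2)
arm.move_pose([.6258,-.2479,.14],ori(deg(90)).tolist()); jaws.move_gripper(1.0,force=35)
gview(arm,imaging,"pics/j1.png",boxes=(("scene",(220,130,210,180)),("top",(230,110,60,180))),k=3)
d=imaging.read_camera("top"); cv2.imwrite("pics/j1t.png",d["frame"][:,:,::-1])
E
```

```text
[0.6 0.7 0.9]
t 36.9583 [ 0.6258 -0.2475  0.1404] F [0.9 0.1 0.3] open 0.994
```

View pics/j1.png

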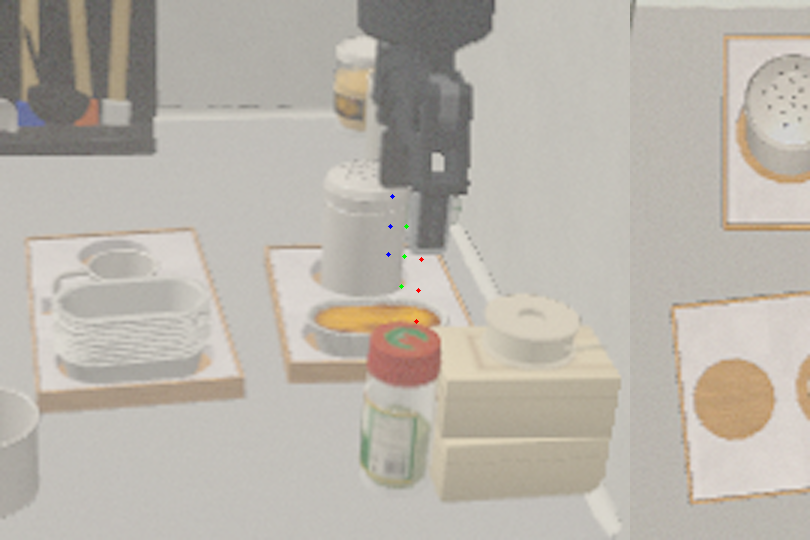

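View pics/j1t.png

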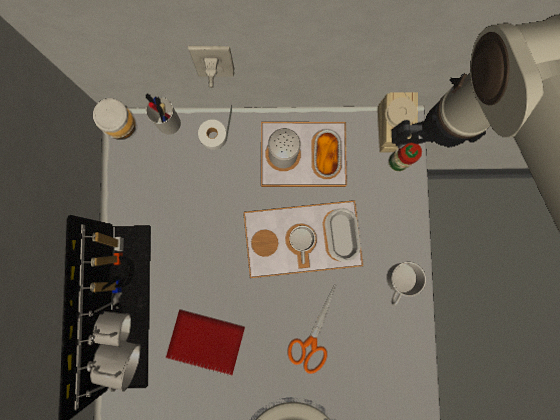

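```bash
python3 - <<'E'
from h import *; from bench import arm,jaws,imaging
z0=.073-off(.045); p=[.622,-.2479]
arm.movel(p+[.11],velocity=.2); arm.movel(p+[z0],velocity=.12); print(arm.read_state()["force"].round(1))
jaws.move_gripper(0.0,force=35); S=arm.read_state(); print(S["opening"],S["force"].round(1),S["time_s"])
arm.movel(p+[z0+.12],velocity=.2); S=arm.read_state(); print(S["opening"],S["force"].round(1))
arm.move_pose([.4455,.0544,z0+.10],ori(deg(90)).tolist())
arm.movel([.4455,.0544,z0+.025],velocity=.15)
gview(arm,imaging,"pics/j2.png",boxes=(("scene",(200,130,110,120)),("top",(210,180,140,120))),k=4)
E
```

```text
[ 0.7  0.5 -0.1]
0.5094703682000132 [-0.  -1.1  5. ] 38.6167
0.5106367885129235 [ 0.1 -0.4 -1.2]
t 41.3333 [0.4461 0.0547 0.063 ] F [ 0.4  0.7 -0.6] open 0.514
```

View pics/j2.png

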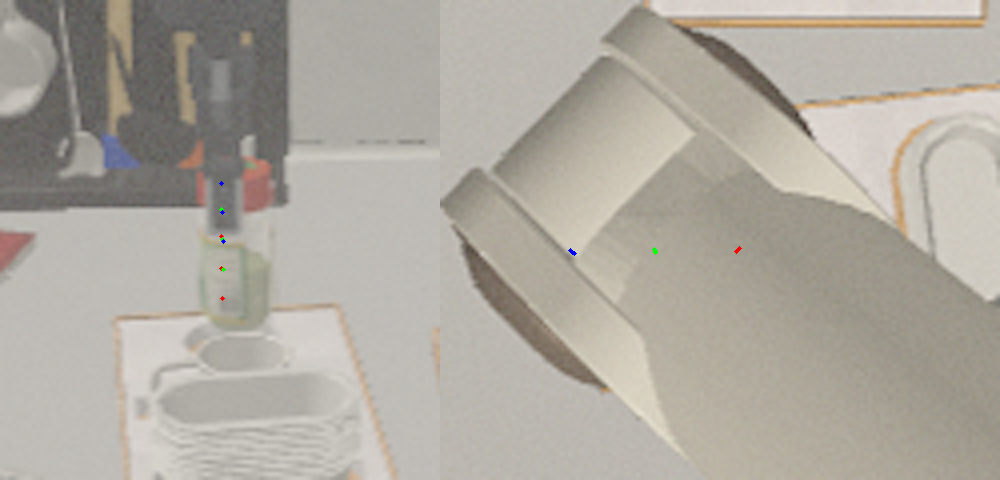

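```bash
python3 - <<'E'
from h import *; from bench import arm,imaging
d=imaging.read_camera("scene"); a,b=200,130
im=cv2.resize(d["frame"][130:250,200:310,::-1],None,fx=6,fy=6,interpolation=cv2.INTER_CUBIC)
t=np.linspace(0,2*np.pi,24,endpoint=False)
for z,r,c in((.025,.021,(0,0,255)),(.131,.0225,(255,0,0)),(.015,.03,(0,200,0))):
    for u in proj(d,np.c_[.4495+r*np.cos(t),.0544+r*np.sin(t),np.full(24,z)]): cv2.circle(im,(int((u[0]-a)*6),int((u[1]-b)*6)),2,c,-1)
cv2.imwrite("pics/j3.png",im[:500,100:560])
E
```

```text
(no output)
```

View pics/j3.png

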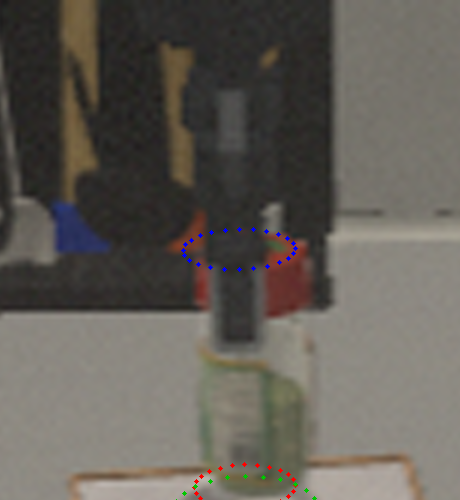

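```bash
python3 - <<'E'
from h import *; from bench import arm,jaws,imaging
z0=.073-off(.045); p=[.4405,.0555]
arm.movel(p+[z0+.020],velocity=.1)
for h in(.012,.008,.005,.0035):
    arm.movel(p+[z0+h],velocity=.06); S=arm.read_state(); print(h,S["force"].round(1))
    if S["force"][2]>5: break
jaws.move_gripper(0.72); S=arm.read_state(); print(S["force"].round(1))
arm.movel(p+[z0+.10],velocity=.15)
arm.goto_joints([1.484,0.501,-0.427,1.55,0.221,1.138,-0.21])
out=[]
for n in("scene","top"):
    d=imaging.read_camera(n); cv2.imwrite(f"pics/e{n}.png",d["frame"][:,:,::-1])
a=cv2.resize(cv2.imread("pics/escene.png")[140:310,180:430],None,fx=3,fy=3,interpolation=cv2.INTER_CUBIC);cv2.imwrite("pics/es.png",a)
a=cv2.resize(cv2.imread("pics/etop.png")[100:300,230:430],None,fx=3,fy=3,interpolation=cv2.INTER_CUBIC);cv2.imwrite("pics/et.png",a)
print(arm.read_state()["time_s"])
E
```

```text
0.012 [ 0.2  0.3 -1.8]
0.008 [ 0.4  0.1 -1.1]
0.005 [-0.6  0.9 -0.4]
0.0035 [-0.1 -0.5  3.4]
[-1.1 -0.  -0.3]
46.4667
```

View pics/es.png

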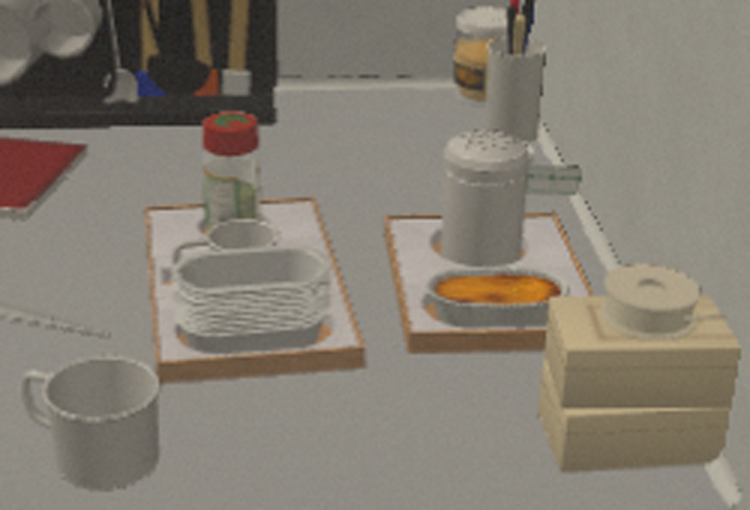

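View pics/et.png

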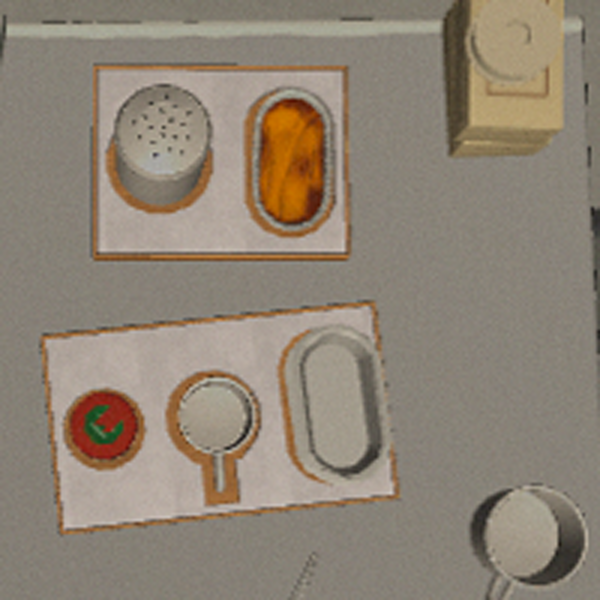

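```bash
python3 - <<'E'
from h import *; import pickle
ds=pickle.load(open("d0.pkl","rb"))
S=lambda x,y:(180+x/3,140+y/3); T=lambda x,y:(230+x/3,100+y/3)
for n,a,b in(("cap top",S(231,119),T(104,425)),("cake",S(497,290),T(294,162)),("shaker top",S(486,141),T(163,130)),("foil rim c",S(251,270),T(336,404)),("cup rim c",S(242,236),T(217,415))):
    c1,v1=ray(ds["scene"],[a]);c2,v2=ray(ds["top"],[b]);v1=v1[0];v2=v2[0]
    s=np.linalg.lstsq(np.c_[v1,-v2],c2-c1,rcond=None)[0]; p,q=c1+v1*s[0],c2+v2*s[1]; print(n,((p+q)/2).round(4),np.linalg.norm(p-q).round(4))
E
```

```text
cap top [0.4488 0.0528 0.1105] 0.0028
cake [ 0.6453 -0.0899  0.0275] 0.0023
shaker top [0.6499 0.01   0.1055] 0.0016
foil rim c [ 0.4628 -0.1106  0.0607] 0.0015
cup rim c [ 0.4567 -0.0275  0.0455] 0.0013
```

Heights match each object's height plus the 3 mm floor (jar 109, cake about 28–31, shaker 109, foil 64, cup 47 mm) within measuring error, so everything is seated.

```bash
python3 - <<'E'
from bench import arm
arm.finish_job(); print(arm.read_state()["time_s"])
E
```

```text
the job is handed in; nothing more can be done
the job is handed in; nothing more can be done
```

Both gift sets are made up and the job is handed in, with about 46 s on the clock of the 122 s allowed. In order, I placed:
- **Two-cut-out tray:** the cake, then the sugar shaker.
- **Three-cut-out tray:** the foil cups, the small measuring cup with its handle in the slot, then the spice jar.

The larger measuring cup was not touched.

**Last checks:** pictures from both cameras, with the arm back at its start pose, show each thing upright in its own cut-out. Heights measured across the two views were:

| Item | Measured (mm) | Expected on tray floor (mm) |
|---|---|---|
| Jar | 110.5 | 109 |
| Shaker | 105.5 | 109 (dome centre) |
| Foil cups | 61 | 64 |
| Small cup | 45.5 | 47 |
| Cake | 27.5 | up to 31 |

All are within about 4 mm, which is my measuring error from hand-picked pixels. They lie close to the expected positions.

**What disagreed:**
- **Fingertip height:** the real fingertips sit about 33 mm above the reported tool point when shut (about 46 mm by estimate when fully open), against the stated "very end of the fingers". The pictures showed it, and a gentle touch on the table (about 25 N) confirmed it. I corrected every height for this.
- **Sideways offset:** the pictures also showed the fingers about 2 to 7 mm off in x. I allowed for this when placing the foil cups and the jar.
- **Cake release:** I let the cake go about 3 mm above the tray floor so the fingers cleared the tray wall, and it dropped flat.

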